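# Put the pocket knife away in the upper drawer

### The arm

A 6-joint arm with a two-finger parallel gripper is mounted at the origin on the work surface. World frame = base frame: x ahead of the robot, y to its left, z up, the work surface at z = 0. Lengths are in m, angles in rad, forces in N, time in s.
With the tool pointing down it reaches from about 0.25 to 0.725 m from the base axis. Payload 9.7 kg.
Tool frame: the origin (TCP) lies on the centre line of the jaws, within the pads' length; the fingertips stand ahead of it and the grasp point (between the pads) lies 8 mm behind it (manip.finger_overhang is the z of the fingertips in the tool frame, in m); z points along the fingers, y is the line along which they close (so a half turn about z gives the same grasp; the last joint's range is limited). The gripper opens to 85 mm and grips with 20 to 120 N. Pads are 22 mm wide; open, the fingers measure 114 mm over their backs; the gripper's body (76 mm by 85 mm) begins 54 mm behind the grasp point. The pads swing forward as they close: fully open they stand 13 mm farther back than shut.
Start: joints at [-1.105, 0.087, 0.176, 1.66, 0, 1.571], TCP at [0.247, -0.491, 0.217] pointing down, gripper open.
Joint ranges: [-3.13, 3.13], [-0.85, 1.81], [-1.15, 1.24], [-2.2, 2.28], [-1.44, 1.52], [-3.14, 3.14]. Speed limits (rad/s): [2.22, 2.22, 2.57, 3.14, 3.14, 3.14].

### API

Orientations are given as a unit quaternion [w, x, y, z].
In Python, from bench import manip gives the robot as it stands. The module is installed in compiled form; this text tells all that it offers.
- The arm moves only by the tool drive_tool, never from a script. Its argument "plan" is a list of rows, each a list of 4 numbers: the shift along the tool's x, y, z in cm, then the turn about the tool's z in rad. In form: [[x, y, z, turn], ...]. A call has 1 to 20 rows; each row is the pose to reach, as a shift and turn from the pose commanded when the call began, along the tool's axes at that moment; what a row does not reach only later rows make up. A row lasts 1/12 s, in which the tool goes at most 41.7 mm and 7.16 degrees, less where a joint would pass 70% of its speed; a pose out of reach is approached as far as the arm can. A call with a gripper value outside its range is refused whole. "claw" is the opening, from 0 (shut) to 1 (fully open), set as the call begins (left out, the last holds). The fingers move at their own pace and stop on an object; the grip force is fixed at half the most. Time passes only in rows, so rows that repeat a pose let the fingers close. It gives the time, the measured TCP pose, the force, the opening and the grip force at its end, in the units of the state.
- manip.sense(): the state, without advancing time (a new reading comes with each control period).
- manip.grab_frame(name): name is "side" or "top" or "wrist"; returns the picture (384x512x3 uint8, red, green, blue); there is no depth.
- manip.camera_model(name): a dict with "fx", "fy", "cx", "cy" (pixels), "extrinsics" (4x4, takes a point from camera to world coordinates). Camera axes: x right, y up, looking along -z (the intrinsics and any distortion apply to the point x, -y, -z); pixel columns grow to the right and rows downward; lengths in m; the calibration is good to about 2 mm. The wrist camera is an equidistant fisheye: a pixel r from the principal point sees the ray r / f radians off the axis. A picture is of the moment at which its call begins: read the wrist's pose just before it. camera_model takes no time and is no camera call; for the wrist camera it gives the pose at the moment of the call.
- manip.job_done(): hands the job in; it is judged then, once.
The state is a dict: "time": time; "qpos": joint angles; "joint_vel": joint speeds; "joint_efforts": joint torques, N m; "tcp_pos": TCP position; "eef_rot": TCP orientation; "contact_force": force on the tool from outside, world axes, zero at the start; "moment": the same for the moment, N m; "gripper_width": finger opening in m; "grip_force": force on a finger pad.
Only numpy, scipy, OpenCV 4.12 (cv2) and the standard library are available. Lean on these libraries where they do the work, as an engineer would, in place of code of your own. Each camera call takes 0.05 s, during which the arm holds its last target. There are 200 camera calls.

### The job

Pull the upper drawer of the small wooden chest all the way out to its stop, then lay the folded pocket knife flat in it and leave the drawer fully out. Set the knife down rather than dropping it, keep the lower drawer shut, and leave the other things on the bench where they are.

Things in the scene. Friction and masses are not known exactly. Their poses are not given: they have to be found in the camera images.
- chest_front (a point): Middle of the front lower edge of the pigeonholes on top of a fixed wooden chest (260 wide, 260 deep, 238 high overall) with two drawers, one above the other, under them. x points into the chest, y to its left, z up; bench 180 below. The closed drawer fronts stand 15 mm behind this edge: no room for a gripper upright over the handle, so tilt the tool, its body leaning away from the chest.
- upper_drawer (a joint): Travel of the upper drawer (m) along -x of chest_front (out of the chest): 0 closed, 0.185 out at its stop. It may start a little ajar. Sliding friction a few newtons.
- upper_drawer_handle (a point): Centre of the upper drawer's pull: an upright dark steel bar, 14 x 14 mm, 60 high, its middle 40 mm in front of the drawer front, with a 10 mm thick leg to the front at each end (33 mm free behind the bar). The drawer front is 254 wide, 76 high, centred at this height. Axes as chest_front's; moves with the drawer.
- upper_drawer_floor (a point): Centre of the upper drawer's inner floor, on its top face; axes as chest_front's. Inside: x +-106, y +-108; walls 6 thick rise 54 mm above it, the drawer front (beyond the -x wall) 66. Drawer fully out, x = -106 to +42 lies open in front of the pigeonholes, whose underside is 74 above this floor.
- lower_drawer (a joint): Travel of the lower drawer (m), 0 closed; same make as the upper one, 84 mm below it.
- knife: Folded pocket knife lying flat on the bench: 115 long (x), 30 wide (y), 18 high, dark wooden scales with a rounded steel bolster at each end. Origin: centre of its underside.
- buckle: Oval dark metal belt buckle, 96 x 68 mm, 11 high, lying flat. Origin: centre of its underside. Leave alone.
- stone: Grey sharpening stone on a wooden base, 150 x 50 x 26 mm. Origin: centre of its underside. Leave alone.
- mallet: Wooden mallet lying down, head 60 diameter and 100 long, handle 170 to its -x. Origin: under the head. Leave alone.
- jar: Glass jar with a steel lid, 70 diameter, 90 high. Origin: centre of its underside. Leave alone.
- tin: Tin, 74 diameter, 100 high. Origin: centre of its underside. Leave alone.
- screwdriver: Screwdriver with a wooden handle, 200 long, lying. Leave alone.

How it is judged:
By the outcome, as a careful person would: the job done as asked, in the order asked, and still so for the second after the job is handed in, with the robot touching nothing.
It also fails if it takes over 59 s, if anything falls off the work surface, if the arm or the gripper's body presses on something with over 40 N, if the wrist force passes 120 N, or if a joint passes its speed limit or range.

## Working session

There is one attempt and no reset: what is moved stays moved. The work goes in short steps, Python scripts to look and compute and a tool call to move; the robot and the scene stay as the last step left them, time stands still between calls to the robot, and variables do not carry over. Pictures are saved under pics/ and viewed, at most 12 in all, crops included, and the job is handed in when it is done.

Besides the shell and the picture viewer there is one more tool, called after "Call:" by a JSON object that holds its "op" and its "data". drive_tool: Moves the arm, as the interface text tells. Its arguments: {"type":"object","properties":{"plan":{"type":"array"},"claw":{"type":"number"}},"required":["plan"]}

```bash
mkdir -p pics; cat > h.py <<'E'
import numpy as np, cv2
from bench import manip
def snap(n,f):
    m=manip.camera_model(n); im=manip.grab_frame(n); cv2.imwrite(f'pics/{f}.png',im[:,:,::-1]); return im,m
def ray(m,u,v,fish=False):
    x=(u-m['cx'])/m['fx']; y=(v-m['cy'])/m['fy']
    if fish:
        r=np.hypot(x,y); s=np.sin(r)/max(r,1e-9); d=np.array([x*s,-y*s,-np.cos(r)])
    else: d=np.array([x,-y,-1.])
    E=np.array(m['extrinsics']); d=E[:3,:3]@d; return E[:3,3],d/np.linalg.norm(d)
def onz(m,u,v,z,fish=False):
    o,d=ray(m,u,v,fish); return o+d*(z-o[2])/d[2]
def proj(m,p):
    E=np.array(m['extrinsics']); c=E[:3,:3].T@(np.array(p)-E[:3,3]); return m['cx']+m['fx']*c[0]/-c[2], m['cy']+m['fy']*-c[1]/-c[2]
def two(r1,r2):
    (o1,d1),(o2,d2)=r1,r2
    t=np.linalg.lstsq(np.stack([d1,-d2],1),o2-o1,rcond=None)[0]
    a=o1+d1*t[0];b=o2+d2*t[1]; return (a+b)/2,np.linalg.norm(a-b)
E
python3 - <<'E'
from h import *
np.set_printoptions(precision=4,suppress=True)
for n in('top','side'):
    im,m=snap(n,n+'0'); print(m)
print(manip.sense(),manip.finger_overhang)
E
```

```text
{'fx': 477.8254193044947, 'fy': 477.8254193044947, 'cx': 255.40704704352643, 'cy': 186.55638441938729, 'extrinsics': array([[-0.0067,  0.9836, -0.18  ,  0.3264],
       [-0.9999, -0.0046,  0.0125, -0.0745],
       [ 0.0115,  0.1801,  0.9836,  1.6658],
       [ 0.    ,  0.    ,  0.    ,  1.    ]])}
{'fx': 472.77301481747406, 'fy': 472.77301481747406, 'cx': 255.93708302867674, 'cy': 191.25386468344672, 'extrinsics': array([[ 0.6525, -0.694 ,  0.3044,  1.0331],
       [ 0.7578,  0.595 , -0.2678, -0.4686],
       [ 0.0047,  0.4054,  0.9141,  1.463 ],
       [ 0.    ,  0.    ,  0.    ,  1.    ]])}
{'time': 0.1, 'qpos': array([-1.105 ,  0.0874,  0.1752,  1.6598, -0.    ,  1.5708]), 'joint_vel': array([ 0.0012, -0.0014,  0.0035,  0.0002,  0.0002, -0.0007]), 'joint_efforts': array([  0.    , -52.1561,  46.5655,   0.016 ,  -0.0001,  -0.    ]), 'tcp_pos': array([ 0.2469, -0.4912,  0.2163]), 'eef_rot': array([-0.0006,  0.973 ,  0.2308, -0.0002]), 'contact_force': array([ 0.0374, -0.2548, -0.4429]), 'moment': array([-0.0318,  0.0161,  0.0303]), 'grip_force': 0.0, 'gripper_width': 0.08504657401807669} 0.011
```

View pics/top0.png

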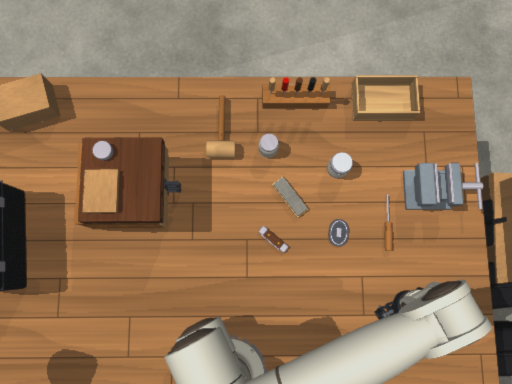

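View pics/side0.png

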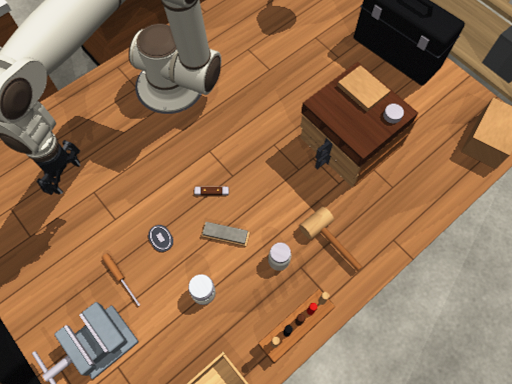

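```bash
python3 - <<'E'
import cv2,numpy as np
t=cv2.imread('pics/top0.png');s=cv2.imread('pics/side0.png')
a=cv2.resize(t[125:235,70:200],None,fx=3,fy=3,interpolation=2)
b=cv2.resize(s[60:190,290:420],None,fx=3,fy=3,interpolation=2)
k=cv2.resize(t[220:256,255:295],None,fx=5,fy=5,interpolation=2)
l=cv2.resize(s[178:204,188:234],None,fx=5,fy=5,interpolation=2)
o=np.zeros((590,800,3),np.uint8)
for im,x,y in((a,0,0),(b,400,0),(k,0,395),(l,400,395)): o[y:y+im.shape[0],x:x+im.shape[1]]=im
cv2.imwrite('pics/crop.png',o)
E
```

```text
(no output)
```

View pics/crop.png

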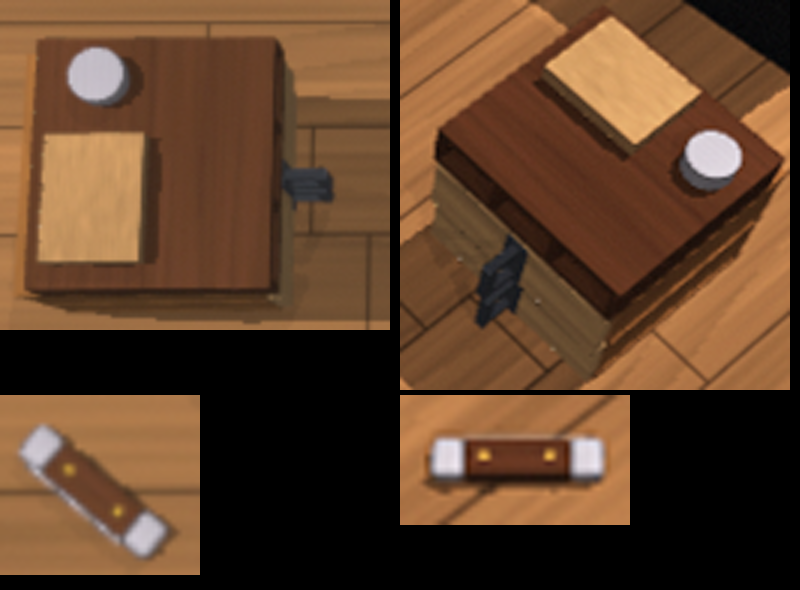

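```bash
python3 - <<'E'
from h import *
np.set_printoptions(precision=4,suppress=True)
T=manip.camera_model('top');S=manip.camera_model('side')
for a,b in(((162.7,137.7),(362.3,156.7)),((160.3,222),(303.3,103.3)),((82.5,138),(416.7,112.7))):
    print(two(ray(T,*a),ray(S,*b)), onz(T,*a,.238),onz(S,*b,.238))
def sub(n,x0,y0,pts,k):
    return [(x0+p[0]/k,y0+p[1]/k) for p in pts]
for u,v in((263.4,230.4),(284,248.2),(273.6,239.4)): print('knife top',onz(T,u,v,.018))
for x,y in((448,458),(588,458),(518,458)): print('knife side',onz(S,188+(x-400)/5,178+(y-395)/5,.018))
for x,y in((330,187),(290,182)): print('handle top',onz(T,70+x/3,125+y/3,.164))
for x,y in((513,238),(525,238)): print('handle side',onz(S,290+(x-400)/3,60+y/3,.164))
for f in('top','side'):
    m=T if f=='top' else S
    im=cv2.imread(f'pics/{f}0.png').astype(int); 
    c=(slice(165,205),slice(160,190)) if f=='top' else (slice(135,172),slice(314,335))
    mk=((im.max(2)<75)&(im[:,:,0]>im[:,:,2]))[c]
    ys,xs=np.nonzero(mk); print(f,len(xs))
    for r in sorted(set(ys)): q=xs[ys==r]; print(r+c[0].start,q.min()+c[1].start,q.max()+c[1].start,end='; ')
    print()
E
```

```text
(array([0.7435, 0.1947, 0.2412]), np.float64(0.0062277252237242075)) [0.7425 0.1927 0.238 ] [0.7442 0.1995 0.238 ]
(array([0.4858, 0.1997, 0.2218]), np.float64(0.009734112910391366)) [0.4813 0.1925 0.238 ] [0.495  0.1955 0.238 ]
(array([0.7445, 0.442 , 0.2304]), np.float64(8.57113433617071e-05)) [0.7424 0.4393 0.238 ] [0.7463 0.4364 0.238 ]
knife top [ 0.4742 -0.122   0.018 ]
knife top [ 0.4128 -0.192   0.018 ]
knife top [ 0.443  -0.1567  0.018 ]
knife side [ 0.4231 -0.1918  0.018 ]
knife side [ 0.484  -0.1207  0.018 ]
knife side [ 0.4536 -0.1563  0.018 ]
handle top [0.5999 0.1469 0.164 ]
handle top [0.6055 0.1895 0.164 ]
handle side [0.612  0.2014 0.164 ]
handle side [0.6203 0.211  0.164 ]
top 136
181 165 166; 182 165 178; 183 165 178; 184 164 178; 185 164 179; 186 164 179; 187 165 179; 188 166 179; 189 167 179; 190 168 179; 191 168 174; 
side 255
139 326 326; 140 326 327; 141 325 328; 142 325 329; 143 325 331; 144 324 331; 145 323 331; 146 322 330; 147 321 330; 148 319 330; 149 318 330; 150 318 329; 151 318 329; 152 317 329; 153 317 328; 154 317 328; 155 317 328; 156 316 329; 157 316 329; 158 317 329; 159 318 328; 160 317 328; 161 317 328; 162 317 327; 163 317 323; 164 316 321; 165 316 320; 166 316 319; 167 316 317;
```

Call:
{"op": "drive_tool", "data": {"plan": [[59.2, -36.4, -8.4, -1.105], [59.2, -36.4, -8.4, -1.105], [59.2, -36.4, -8.4, -1.105], [59.2, -36.4, -8.4, -1.105], [59.2, -36.4, -8.4, -1.105], [59.2, -36.4, -8.4, -1.105], [59.2, -36.4, -8.4, -1.105], [59.2, -36.4, -8.4, -1.105], [59.2, -36.4, -8.4, -1.105], [59.2, -36.4, -8.4, -1.105], [59.2, -36.4, -8.4, -1.105], [59.2, -36.4, -8.4, -1.105], [59.2, -36.4, -8.4, -1.105], [59.2, -36.4, -8.4, -1.105], [59.2, -36.4, -8.4, -1.105], [59.2, -36.4, -8.4, -1.105], [59.2, -36.4, -8.4, -1.105], [59.2, -36.4, -8.4, -1.105], [59.2, -36.4, -8.4, -1.105], [59.2, -36.4, -8.4, -1.105]], "claw": 0.4}}

```text
time: 1.77
tcp_pos: [0.6123, 0.0996, 0.3003]
eef_rot: [-0.0, 0.707, 0.707, -0.001]
contact_force: [0.2, 1.0, -0.6]
gripper_width: 0.0341
grip_force: 0.0
```

```bash
python3 - <<'E'
from h import *
np.set_printoptions(precision=4,suppress=True)
im,m=snap('wrist','w1'); print(m); s=manip.sense(); print(s['tcp_pos'],s['eef_rot'],s['qpos'],s['time'])
E
```

```text
{'fx': 297.3186396354542, 'fy': 297.3186396354542, 'cx': 258.0431602150461, 'cy': 193.41308811018695, 'extrinsics': array([[ 1.    , -0.0006,  0.002 ,  0.6113],
       [-0.    ,  0.959 ,  0.2835,  0.1709],
       [-0.0021, -0.2835,  0.959 ,  0.4582],
       [ 0.    ,  0.    ,  0.    ,  1.    ]])}
[0.6121 0.099  0.3008] [-0.0001  0.7073  0.7069 -0.0002] [ 0.1605  0.3268  0.6244  1.8689 -0.0002  1.7318] 1.8167
```

View pics/w1.png

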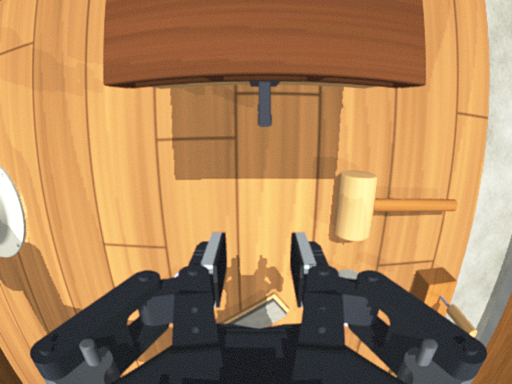

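```bash
python3 - <<'E'
from h import *
np.set_printoptions(precision=4,suppress=True)
m=manip.camera_model('wrist'); im=cv2.imread('pics/w1.png').astype(int)
mk=(im.max(2)<110)&(im[:,:,0]>=im[:,:,2]-2)
for r in range(78,132,2):
    q=np.nonzero(mk[r,235:300])[0]+235
    if len(q): print(r,q.min(),q.max(),im[r,264])
for u,v in((265,126.5),(258,124),(271,124),(251,84),(278,84)): print(u,v,onz(m,u,v,.164,1),onz(m,u,v,.08,1))
for u,v in((105,80),(170,87),(360,86),(426,80)): print('edge .18',onz(m,u,v,.18,1),'.238',onz(m,u,v,.238,1))
# edge in red brown mask
for u in(140,200,240,300,340,390):
    c=im[60:110,u]; print(u,[tuple(x) for x in c[16:34:2]])
E
```

```text
82 250 277 [89 79 76]
84 251 276 [97 88 83]
86 259 269 [98 87 85]
88 260 269 [96 88 82]
90 259 269 [99 88 84]
92 259 269 [97 87 82]
94 259 269 [98 87 82]
96 260 269 [97 90 82]
98 260 269 [100  90  87]
100 260 269 [95 87 82]
102 260 269 [99 90 86]
104 259 269 [94 90 84]
106 259 269 [98 88 82]
108 259 269 [93 81 80]
110 259 269 [95 85 81]
112 260 269 [97 86 80]
114 259 269 [97 85 82]
116 259 270 [101  92  85]
118 259 270 [96 84 79]
120 259 270 [93 84 82]
122 259 270 [95 85 83]
124 259 270 [95 83 77]
265 126.5 [0.6174 0.152  0.164 ] [0.6193 0.1467 0.08  ]
258 124 [0.6106 0.1544 0.164 ] [0.6104 0.1499 0.08  ]
271 124 [0.6233 0.1545 0.164 ] [0.6269 0.15   0.08  ]
251 84 [0.6038 0.1942 0.164 ] [0.6017 0.201  0.08  ]
278 84 [0.6301 0.1943 0.164 ] [0.6355 0.2011 0.08  ]
edge .18 [0.4566 0.2071 0.18  ] .238 [0.4887 0.1994 0.238 ]
edge .18 [0.5273 0.1931 0.18  ] .238 [0.5447 0.1883 0.238 ]
edge .18 [0.7081 0.1949 0.18  ] .238 [0.6879 0.1898 0.238 ]
edge .18 [0.7829 0.2091 0.18  ] .238 [0.7471 0.201  0.238 ]
140 [(np.int64(56), np.int64(90), np.int64(149)), (np.int64(50), np.int64(87), np.int64
[... 1681 characters left out ...]
np.int64(95)), (np.int64(31), np.int64(53), np.int64(80)), (np.int64(69), np.int64(105), np.int64(135)), (np.int64(72), np.int64(107), np.int64(141)), (np.int64(70), np.int64(114), np.int64(159)), (np.int64(64), np.int64(110), np.int64(156)), (np.int64(73), np.int64(112), np.int64(161))]
390 [(np.int64(59), np.int64(96), np.int64(155)), (np.int64(56), np.int64(90), np.int64(154)), (np.int64(35), np.int64(64), np.int64(106)), (np.int64(33), np.int64(51), np.int64(73)), (np.int64(40), np.int64(60), np.int64(94)), (np.int64(26), np.int64(48), np.int64(75)), (np.int64(97), np.int64(165), np.int64(235)), (np.int64(104), np.int64(172), np.int64(233)), (np.int64(106), np.int64(173), np.int64(233))]
```

Call:
{"op": "drive_tool", "data": {"plan": [[3, 0.5, 0, 0], [4.9, 0.5, 2, 0], [4.9, 0.5, 5, 0], [4.9, 0.5, 8, 0], [4.9, 0.5, 10, 0], [4.9, 0.5, 12, 0], [4.9, 0.5, 13, 0], [4.9, 0.5, 13.5, 0], [4.9, 0.5, 14, 0], [4.9, 0.5, 14, 0]]}}

```text
time: 2.65
tcp_pos: [0.6175, 0.1482, 0.1613]
eef_rot: [0.0, 0.707, 0.707, 0.0]
contact_force: [-0.9, -0.5, 0.2]
gripper_width: 0.0345
grip_force: 0.0
```

Call:
{"op": "drive_tool", "data": {"plan": [[0, 0, 0, 0], [0, 0, 0, 0], [0, 0, 0, 0], [0, 0, 0, 0], [0, 0, 0, 0], [0, 0, 0, 0]], "claw": 0.0}}

```text
time: 3.15
tcp_pos: [0.6176, 0.1488, 0.1611]
eef_rot: [0.0, 0.707, 0.707, 0.0]
contact_force: [-1.0, -0.3, 0.0]
gripper_width: 0.0002
grip_force: 0.0
```

```bash
python3 - <<'E'
from h import *
im,m=snap('wrist','w2')
c=im[20:300,150:390,::-1]; cv2.imwrite('pics/w2c.png',cv2.resize(c,None,fx=2,fy=2))
E
```

```text
(no output)
```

View pics/w2c.png

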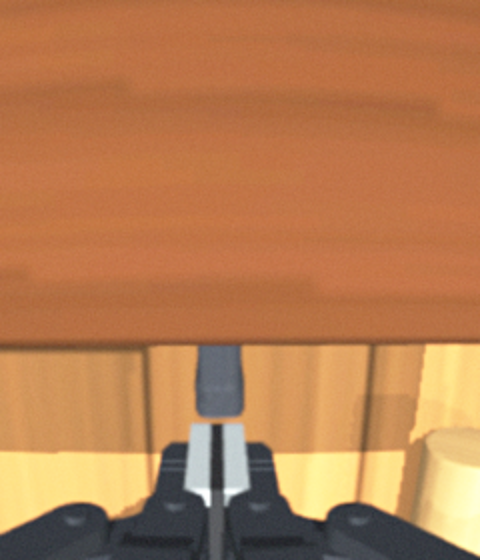

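```bash
python3 - <<'E'
from h import *
np.set_printoptions(precision=4,suppress=True)
m=manip.camera_model('wrist')
for n,u,v in(('bar lo edge',260,227.5),('bar crease',260,213),('bar L',248.5,222),('bar R',272,222),('tip front',258,232),('chest edge',260,192)):
    print(n,[onz(m,u,v,z,1) for z in(.1,.134,.15,.164,.18,.238)])
E
```

```text
bar lo edge [array([0.6176, 0.127 , 0.1   ]), array([0.6174, 0.1415, 0.134 ]), array([0.6173, 0.1483, 0.15  ]), array([0.6172, 0.1542, 0.164 ]), array([0.6171, 0.161 , 0.18  ]), array([0.6168, 0.1856, 0.238 ])]
bar crease [array([0.6176, 0.1394, 0.1   ]), array([0.6174, 0.1519, 0.134 ]), array([0.6173, 0.1578, 0.15  ]), array([0.6172, 0.163 , 0.164 ]), array([0.6171, 0.1689, 0.18  ]), array([0.6168, 0.1902, 0.238 ])]
bar L [array([0.6085, 0.1318, 0.1   ]), array([0.6097, 0.1455, 0.134 ]), array([0.6103, 0.1519, 0.15  ]), array([0.6108, 0.1576, 0.164 ]), array([0.6114, 0.164 , 0.18  ]), array([0.6134, 0.1874, 0.238 ])]
bar R [array([0.6272, 0.1318, 0.1   ]), array([0.6255, 0.1455, 0.134 ]), array([0.6247, 0.1519, 0.15  ]), array([0.624 , 0.1576, 0.164 ]), array([0.6232, 0.164 , 0.18  ]), array([0.6203, 0.1874, 0.238 ])]
tip front [array([0.616 , 0.1231, 0.1   ]), array([0.6161, 0.1381, 0.134 ]), array([0.6161, 0.1452, 0.15  ]), array([0.6161, 0.1514, 0.164 ]), array([0.6161, 0.1585, 0.18  ]), array([0.6162, 0.1842, 0.238 ])]
chest edge [array([0.6176, 0.1565, 0.1   ]), array([0.6174, 0.1664, 0.134 ]), array([0.6173, 0.171 , 0.15  ]), array([0.6172, 0.1751, 0.164 ]), array([0.6171, 0.1797, 0.18  ]), array([0.6168, 0.1966, 0.238 ])]
```

Call:
{"op": "drive_tool", "data": {"plan": [[0, 0, 0, 0], [0, 0, 0, 0], [0, 0, 0.3, 0], [0, 0, 0.6, 0], [0.2, 0.1, 0.8, 0], [0.4, 0.1, 0.8, 0], [0.6, 0.1, 0.8, 0], [0.6, 0.1, 0.8, 0]], "claw": 0.4}}

```text
time: 3.87
tcp_pos: [0.6185, 0.1552, 0.1529]
eef_rot: [-0.0, 0.707, 0.707, 0.0]
contact_force: [1.1, 1.0, 0.4]
gripper_width: 0.0341
grip_force: 0.0
```

Call:
{"op": "drive_tool", "data": {"plan": [[0, 0, 0, 0], [0, 0, 0, 0], [0, 0, 0, 0], [0, 0, 0, 0], [0, 0, 0, 0]], "claw": 0.0}}

```text
time: 4.28
tcp_pos: [0.6185, 0.1547, 0.153]
eef_rot: [0.0, 0.707, 0.707, 0.0]
contact_force: [0.2, 0.5, 0.3]
gripper_width: 0.0
grip_force: 0.0
```

```bash
python3 - <<'E'
from h import *
im,m=snap('wrist','w3'); s,_=snap('side','s3')
a=cv2.resize(im[160:300,180:340,::-1],(400,350)); b=cv2.resize(s[90:190,270:370,::-1],(400,400),interpolation=2)
o=np.zeros((400,800,3),np.uint8); o[:350,:400]=a;o[:,400:]=b; cv2.imwrite('pics/c3.png',o)
E
```

```text
(no output)
```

View pics/c3.png

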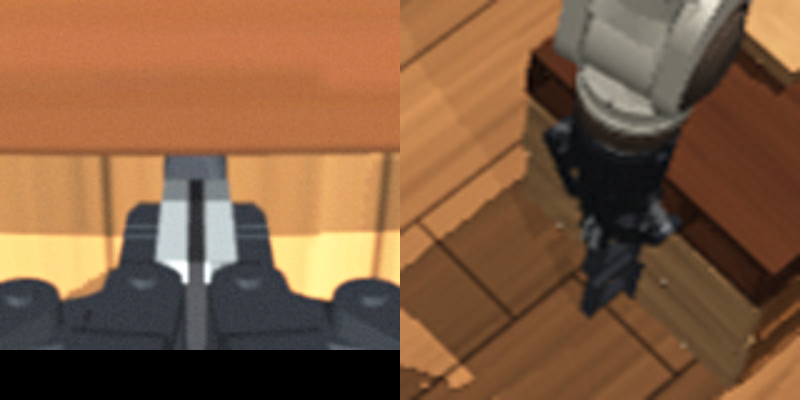

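Call:
{"op": "drive_tool", "data": {"plan": [[0, 0, 0, 0], [0, 0, 0, 0], [0, 0, 0, 0], [-0.1, -0.1, 0.5, 0], [-0.1, -0.1, 1.0, 0], [-0.1, -0.1, 1.5, 0], [-0.1, -0.1, 1.8, 0], [-0.1, -0.1, 1.8, 0]], "claw": 0.4}}

```text
time: 5.05
tcp_pos: [0.617, 0.1536, 0.1336]
eef_rot: [-0.0, 0.707, 0.707, -0.001]
contact_force: [-1.1, 0.4, -0.7]
gripper_width: 0.0342
grip_force: 0.0
```

Call:
{"op": "drive_tool", "data": {"plan": [[0, 0, 0, 0], [0, 0, 0, 0], [0, 0, 0, 0], [0, 0, 0, 0], [0, 0, 0, 0]], "claw": 0.0}}

```text
time: 5.47
tcp_pos: [0.6182, 0.1537, 0.1352]
eef_rot: [0.001, 0.707, 0.707, 0.001]
contact_force: [5.9, -0.1, -1.5]
gripper_width: 0.0121
grip_force: 59.6
```

Call:
{"op": "drive_tool", "data": {"plan": [[-0.5, -0.05, 0, 0], [-1.5, -0.05, 0, 0], [-3, -0.05, 0, 0], [-4.5, -0.05, 0, 0], [-6, -0.05, 0, 0], [-7.5, -0.05, 0, 0], [-9, -0.05, 0, 0], [-10.5, -0.05, 0, 0], [-12, -0.05, 0, 0], [-13.5, -0.05, 0, 0], [-14.5, -0.05, 0, 0], [-15.3, -0.05, 0, 0], [-16, -0.05, 0, 0], [-16, -0.05, 0, 0]]}}

```text
time: 6.63
tcp_pos: [0.6192, -0.0075, 0.1352]
eef_rot: [0.002, 0.707, 0.707, 0.001]
contact_force: [13.8, -1.6, -5.5]
gripper_width: 0.0118
grip_force: 59.3
```

Call:
{"op": "drive_tool", "data": {"plan": [[-0.3, 0, 0, 0], [-0.6, 0, 0, 0], [-0.9, 0, 0, 0], [-1.1, 0, 0, 0], [-1.1, 0, 0, 0]]}}

```text
time: 7.05
tcp_pos: [0.6193, -0.0174, 0.1352]
eef_rot: [0.002, 0.707, 0.707, 0.002]
contact_force: [13.8, -1.1, -5.5]
gripper_width: 0.0118
grip_force: 59.3
```

Call:
{"op": "drive_tool", "data": {"plan": [[-0.2, 0.1, 0, 0], [-0.4, 0.1, 0, 0], [-0.6, 0.1, 0, 0], [-0.6, 0.1, 0, 0]]}}

```text
time: 7.38
tcp_pos: [0.6193, -0.0198, 0.1352]
eef_rot: [-0.001, 0.706, 0.708, 0.003]
contact_force: [8.5, 17.5, -2.0]
gripper_width: 0.0122
grip_force: 59.4
```

Call:
{"op": "drive_tool", "data": {"plan": [[-0.2, 0, 0, 0], [-0.4, 0, 0, 0], [-0.6, 0, 0, 0], [-0.6, 0, 0, 0]]}}

```text
time: 7.72
tcp_pos: [0.6193, -0.0198, 0.1351]
eef_rot: [-0.005, 0.705, 0.71, 0.007]
contact_force: [8.3, 45.2, -2.3]
gripper_width: 0.0118
grip_force: 59.1
```

Call:
{"op": "drive_tool", "data": {"plan": [[0.4, 0, 0, 0], [0.8, 0, 0, 0], [0.8, 0, 0, 0]]}}

```text
time: 7.97
tcp_pos: [0.6193, -0.0198, 0.1352]
eef_rot: [0.001, 0.707, 0.708, 0.001]
contact_force: [8.2, 2.8, -3.9]
gripper_width: 0.0121
grip_force: 59.5
```

Call:
{"op": "drive_tool", "data": {"plan": [[0, 0, 0, 0], [0, 0, 0, 0], [0, 0, 0, 0], [0, 0, 0, 0]], "claw": 0.4}}

```text
time: 8.3
tcp_pos: [0.6177, -0.0214, 0.135]
eef_rot: [-0.0, 0.707, 0.707, -0.0]
contact_force: [-0.4, -0.7, -0.1]
gripper_width: 0.0345
grip_force: 0.0
```

Call:
{"op": "drive_tool", "data": {"plan": [[0, 0, -3, 0], [0, 0, -7, 0], [0, 0, -10, 0], [-13.6, -17, -10, 0.715], [-13.6, -17, -10, 0.715], [-13.6, -17, -10, 0.715], [-13.6, -17, -10, 0.715], [-13.6, -17, -10, 0.715], [-13.6, -17, -10, 0.715], [-13.6, -17, -10, 0.715], [-13.6, -17, -10, 0.715], [-13.6, -17, -10, 0.715]], "claw": 0.55}}

```text
time: 9.3
tcp_pos: [0.4485, -0.157, 0.2349]
eef_rot: [-0.0, 0.909, 0.416, 0.0]
contact_force: [0.5, -0.6, -0.2]
gripper_width: 0.0472
grip_force: 0.0
```

```bash
python3 - <<'E'
from h import *
np.set_printoptions(precision=4,suppress=True)
s=manip.sense(); im,m=snap('wrist','w4'); print(s['tcp_pos'],s['eef_rot']); np.save('w4.npy',np.array([m['extrinsics']]))
t,_=snap('top','t4')
E
```

```text
[ 0.4485 -0.157   0.2349] [-0.      0.9092  0.4163  0.0001]
```

View pics/w4.png

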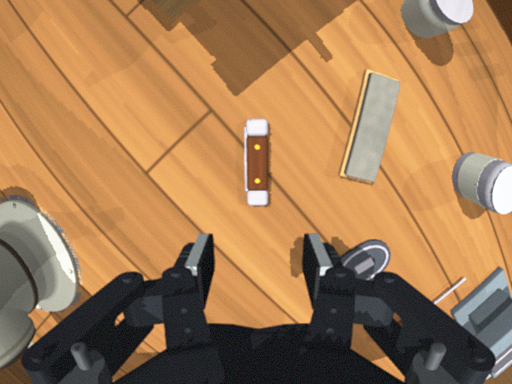

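View pics/t4.png

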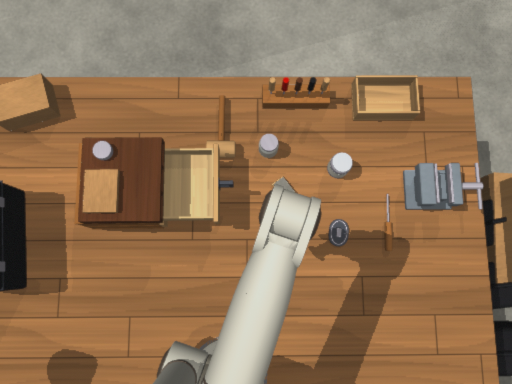

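```bash
python3 - <<'E'
from h import *
np.set_printoptions(precision=4,suppress=True)
m=manip.camera_model('wrist'); im=cv2.imread('pics/w4.png').astype(int)
hsv=cv2.cvtColor(cv2.imread('pics/w4.png'),cv2.COLOR_BGR2HSV)
mk=((hsv[:,:,1]<60)&(hsv[:,:,2]>140)).astype(np.uint8); mk[:110]=0;mk[215:]=0;mk[:,:235]=0;mk[:,280:]=0
n,l,st,c=cv2.connectedComponentsWithStats(mk)
P=[]
for i in range(1,n):
    if st[i,4]>60: print(st[i],c[i]); P.append(onz(m,*c[i],.016,1)); print(P[-1])
a,b=P[0],P[-1]; d=a-b; print('ctr',(a+b)/2,'ang',np.degrees(np.arctan2(d[1],d[0])),'len',np.linalg.norm(d))
for u,v in((257,119),(258,207)): print('end',onz(m,u,v,.014,1))
s=manip.sense(); q=s['eef_rot']; print('tool yaw deg',np.degrees(2*np.arctan2(q[2],q[1])),s['tcp_pos'])
E
```

```text
[244 119  24  87 863] [254.3256 159.9919]
[ 0.4471 -0.15    0.016 ]
ctr [ 0.4471 -0.15    0.016 ] ang 0.0 len 0.0
end [ 0.484  -0.1125  0.014 ]
end [ 0.4085 -0.2018  0.014 ]
tool yaw deg 49.21166897891586 [ 0.4487 -0.1566  0.2346]
```

Call:
{"op": "drive_tool", "data": {"plan": [[-0.1, -0.1, 4, 0], [-0.1, -0.1, 8, 0], [-0.1, -0.1, 12, 0], [-0.1, -0.1, 15, 0], [-0.1, -0.1, 18, 0], [-0.1, -0.1, 20, 0], [-0.1, -0.1, 21, 0], [-0.1, -0.1, 21.5, 0], [-0.1, -0.1, 22, 0], [-0.1, -0.1, 22, 0]]}}

```text
time: 10.23
tcp_pos: [0.4471, -0.1573, 0.0151]
eef_rot: [0.0, 0.91, 0.415, 0.0]
contact_force: [0.3, 0.4, 0.5]
gripper_width: 0.047
grip_force: 0.0
```

Call:
{"op": "drive_tool", "data": {"plan": [[0, 0, 0, 0], [0, 0, 0, 0], [0, 0, 0, 0], [0, 0, 0, 0]], "claw": 0.2}}

```text
time: 10.57
tcp_pos: [0.4469, -0.1576, 0.0156]
eef_rot: [0.0, 0.91, 0.415, 0.0]
contact_force: [0.7, 0.4, -0.8]
gripper_width: 0.0173
grip_force: 0.0
```

Call:
{"op": "drive_tool", "data": {"plan": [[0, 0, 0, 0], [0, 0, 0, 0], [0, 0, 0, 0], [0, 0, 0, 0], [0, 0, 0.5, 0], [0, 0, 1, 0], [0, 0, 1.4, 0], [0, 0, 1.4, 0]], "claw": 0.55}}

```text
time: 11.23
tcp_pos: [0.4458, -0.1571, -0.0004]
eef_rot: [-0.001, 0.91, 0.415, -0.001]
contact_force: [-1.0, -0.2, 0.4]
gripper_width: 0.0469
grip_force: 0.0
```

Call:
{"op": "drive_tool", "data": {"plan": [[0, 0, 0.2, 0], [0, 0, 0.4, 0], [0, 0, 0.4, 0]]}}

```text
time: 11.48
tcp_pos: [0.4464, -0.1573, -0.0035]
eef_rot: [-0.0, 0.91, 0.415, -0.0]
contact_force: [-0.8, -0.2, -0.2]
gripper_width: 0.0471
grip_force: 0.0
```

Call:
{"op": "drive_tool", "data": {"plan": [[0, 0, 0, 0], [0, 0, 0, 0], [0, 0, 0, 0], [0, 0, 0, 0], [0, 0, 0, 0]], "claw": 0.0}}

```text
time: 11.9
tcp_pos: [0.4468, -0.1575, -0.0027]
eef_rot: [0.0, 0.91, 0.415, 0.0]
contact_force: [-0.5, 0.3, 4.8]
gripper_width: 0.0278
grip_force: 59.7
```

Call:
{"op": "drive_tool", "data": {"plan": [[0, 0, -0.5, 0], [0, 0, -2, 0], [0, 0, -5, 0], [0, 0, -8, 0], [0, 0, -12, 0], [0, 0, -16, 0], [0, 0, -20, 0], [1, 0, -23, 0], [4, -0.6, -23, 0.1], [7, -1.1, -23, 0.2], [10, -1.5, -23, 0.3], [13, -2, -23, 0.4], [16, -2.5, -23, 0.5], [19, -3, -23, 0.6], [22, -3.4, -23, 0.7], [25, -3.8, -23, 0.8], [28, -4.2, -23, 0.857], [30, -4.6, -23, 0.857], [31.5, -4.8, -23, 0.857], [31.5, -4.8, -23, 0.857]]}}

```text
time: 13.57
tcp_pos: [0.6201, 0.052, 0.2262]
eef_rot: [-0.015, 0.999, 0.035, -0.002]
contact_force: [0.3, 0.2, -0.9]
gripper_width: 0.0277
grip_force: 59.5
```

```bash
python3 - <<'E'
from h import *
np.set_printoptions(precision=4,suppress=True)
s=manip.sense(); print(s['tcp_pos'],s['eef_rot'],s['gripper_width'],s['grip_force'])
im,m=snap('wrist','w5')
E
```

```text
[0.6201 0.052  0.2262] [-0.0152  0.9993  0.035  -0.0017] 0.027746704389533035 59.49186444282532
```

View pics/w5.png

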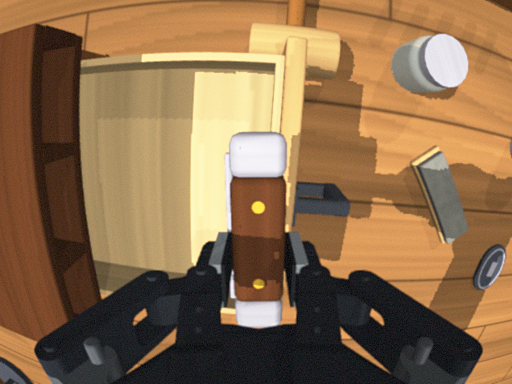

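Call:
{"op": "drive_tool", "data": {"plan": [[0, 0, 0, 0], [0, 0, 0, 0]]}}

```text
time: 13.78
tcp_pos: [0.6191, 0.0517, 0.2271]
eef_rot: [-0.015, 0.999, 0.035, -0.001]
contact_force: [0.0, 0.9, -1.4]
gripper_width: 0.0276
grip_force: 59.5
```

```bash
python3 - <<'E'
from h import *
np.set_printoptions(precision=4,suppress=True)
s=manip.sense(); print(s['tcp_pos'],s['eef_rot'],s['qpos'],s['joint_vel'])
E
```

```text
[0.6191 0.0517 0.2271] [-0.0152  0.9993  0.0348 -0.0011] [0.0687 0.2711 0.4068 1.7076 0.0304 3.1406] [-0.0013 -0.0076 -0.0025 -0.0016 -0.0003  0.0034]
```

Call:
{"op": "drive_tool", "data": {"plan": [[0, 0, 0, -0.1], [0, 0, 0, -0.2], [0, 0, 0, -0.3], [0, 0, 0, -0.35], [0, 0, 0, -0.35]]}}

```text
time: 14.2
tcp_pos: [0.619, 0.0516, 0.2274]
eef_rot: [-0.015, 0.978, 0.209, 0.002]
contact_force: [-0.1, -0.2, -0.7]
gripper_width: 0.0278
grip_force: 59.5
```

```bash
python3 - <<'E'
from h import *
np.set_printoptions(precision=4,suppress=True)
s=manip.sense(); print(s['tcp_pos'],s['eef_rot'],s['qpos'])
E
```

```text
[0.619  0.0516 0.2274] [-0.0151  0.9777  0.2093  0.0019] [0.0686 0.2705 0.4066 1.7075 0.0304 2.7883]
```

Call:
{"op": "drive_tool", "data": {"plan": [[0.8, -2, 0, 0], [1.6, -4, 0, 0], [2.4, -5.7, 0, 0], [2.4, -5.7, 0, 0], [2.4, -5.7, 2, 0], [2.4, -5.7, 4, 0], [2.4, -5.7, 6, 0], [2.4, -5.7, 8, 0], [2.4, -5.7, 9.5, 0], [2.4, -5.7, 10.5, 0], [2.4, -5.7, 11, 0], [2.4, -5.7, 11, 0]]}}

```text
time: 15.2
tcp_pos: [0.6174, 0.1167, 0.1182]
eef_rot: [-0.015, 0.978, 0.208, 0.001]
contact_force: [-0.4, 0.9, -1.7]
gripper_width: 0.0277
grip_force: 59.5
```

```bash
python3 - <<'E'
from h import *
from scipy.spatial.transform import Rotation as R
np.set_printoptions(precision=4,suppress=True)
s=manip.sense(); q=s['eef_rot']; print(s['tcp_pos'],s['contact_force'],R.from_quat(np.r_[q[1:],q[0]]).as_matrix())
im,m=snap('wrist','w6')
E
```

```text
[0.6174 0.1167 0.1182] [-0.4393  0.8509 -1.6925] [[ 0.9136  0.4066 -0.0043]
 [ 0.4066 -0.9131  0.0301]
 [ 0.0083 -0.0292 -0.9995]]
```

View pics/w6.png

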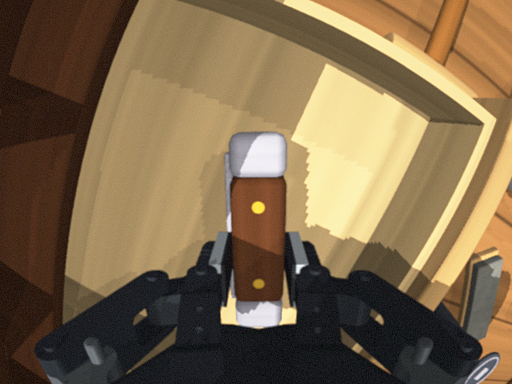

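Call:
{"op": "drive_tool", "data": {"plan": [[0, 0, 0.4, 0], [0, 0, 0.8, 0], [0, 0, 1.1, 0], [0, 0, 1.2, 0], [0, 0, 1.2, 0]]}}

```text
time: 15.67
tcp_pos: [0.6177, 0.1174, 0.1065]
eef_rot: [-0.015, 0.978, 0.208, 0.001]
contact_force: [-0.1, -0.8, -0.9]
gripper_width: 0.0281
grip_force: 59.5
```

Call:
{"op": "drive_tool", "data": {"plan": [[0, 0, 0.1, 0], [0, 0, 0.2, 0], [0, 0, 0.2, 0]]}}

```text
time: 15.92
tcp_pos: [0.6178, 0.1174, 0.1048]
eef_rot: [-0.015, 0.978, 0.208, 0.002]
contact_force: [0.1, 0.1, -2.4]
gripper_width: 0.0275
grip_force: 59.5
```

Call:
{"op": "drive_tool", "data": {"plan": [[0, 0, 0.1, 0], [0, 0, 0.15, 0], [0, 0, 0.15, 0]]}}

```text
time: 16.17
tcp_pos: [0.618, 0.1175, 0.1038]
eef_rot: [-0.015, 0.978, 0.208, 0.002]
contact_force: [-0.6, 0.4, 1.8]
gripper_width: 0.0274
grip_force: 59.8
```

Call:
{"op": "drive_tool", "data": {"plan": [[0, 0, 0.1, 0], [0, 0, 0.1, 0]]}}

```text
time: 16.33
tcp_pos: [0.618, 0.1175, 0.1037]
eef_rot: [-0.015, 0.978, 0.208, 0.002]
contact_force: [-2.4, -0.1, 7.8]
gripper_width: 0.0281
grip_force: 60.5
```

Call:
{"op": "drive_tool", "data": {"plan": [[0, 0, -0.05, 0], [0, 0, -0.05, 0], [0, 0, -0.05, 0], [0, 0, -0.05, 0], [0, 0, -0.05, 0]], "claw": 0.55}}

```text
time: 16.75
tcp_pos: [0.6177, 0.1175, 0.1026]
eef_rot: [-0.015, 0.978, 0.208, 0.001]
contact_force: [0.2, -0.2, 0.2]
gripper_width: 0.047
grip_force: 0.0
```

Call:
{"op": "drive_tool", "data": {"plan": [[0, 0, -1, 0], [0, 0, -2.5, 0], [0, 0, -5, 0], [0, 0, -8, 0], [0, 0, -12, 0], [-3, 0, -15, 0], [-7, 0, -15, 0], [-10, 0, -15, 0], [-10, 0, -15, 0]]}}

```text
time: 17.5
tcp_pos: [0.5233, 0.0706, 0.2544]
eef_rot: [-0.015, 0.978, 0.208, 0.002]
contact_force: [-0.8, 0.4, 0.7]
gripper_width: 0.0468
grip_force: 0.0
```

```bash
python3 - <<'E'
from h import *
im,m=snap('wrist','w7'); t,_=snap('top','t7')
o=np.zeros((384,800,3),np.uint8); o[:,:400]=im[:,56:456,::-1]; o[:300,400:]=cv2.resize(t[120:270,70:270,::-1],(400,300)); cv2.imwrite('pics/c7.png',o)
E
```

```text
(no output)
```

View pics/c7.png

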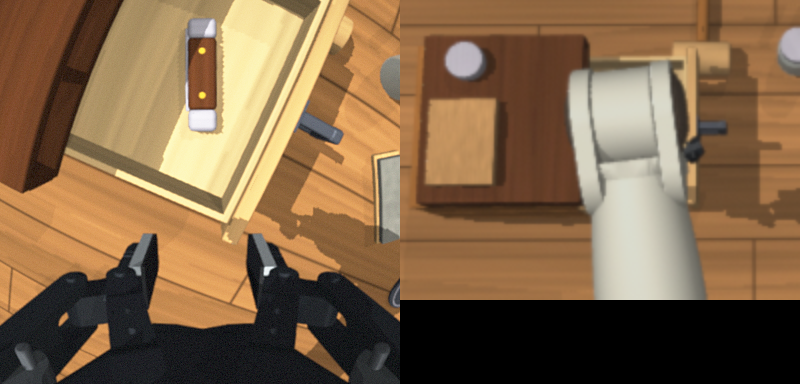

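The knife lies flat in the drawer (wrist view about pixel (258,75)). The drawer front sits at column 218 in the top view, the same as when it reached its stop, and the gripper is clear.

```bash
python3 -c "
from bench import manip; print(manip.job_done())"
```

```text
the job is handed in; nothing more can be done
None
```

The job is handed in, with no verdict returned: the upper drawer was pulled to its stop and left out, and the knife was set down flat in it (contact about 8 N); the lower drawer and the other things were not touched, by what the cameras showed.

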